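# Close the mandoline slicer and cover its blade

## Task

Make the mandoline vegetable slicer safe before it is put away: slide its black thickness selector up the slope all the way to its upper end stop, which brings the feed plate level with the blade, and lay the loose hand guard over the blade, sitting flat between the two side rails and down by the stop lip at the low end. Let go of both and leave the bowl, the mug and the food box where they stand.

Things in the scene. Friction and masses are not known exactly. Their poses are not given: they have to be found in the camera images.
- deck: Deck of the slicer, fixed to the table, leaning 28 degrees, low end towards the robot. Origin: on its surface at the low end, midway, 30 mm above the table. x = up the slope (300 mm, black handle loop to 346), y = across to the left, z = square to the deck. Side rails all along: inner faces at y = -52 and 52 mm, 10 wide, tops at z = 8. Selector console left of them: y = 62 to 104, top z = 0.
- blade_mid (a point): Middle of the flat steel blade, which lies level with the deck at deck x = 78 to 106 mm across the full width between the rails; this point is at deck (92, 0, 0) mm. Above it, at deck x = 110 to 283 mm, is the movable feed plate, up to 9 mm lower than the blade; below it the fixed landing plate. Axes as the deck's.
- stop_lip (a point): Middle of the upper face of the stop lip, a bar across the deck's low end from deck x = 0 to 14 mm, top at deck z = 14 mm; this point is at deck (14, 0, 8) mm. Axes as the deck's.
- selector (a joint): Thickness selector's place along its slot, in m: 0 = lower end (thickest slices, feed plate 9 mm low), 0.060 = upper end stop (closed, feed plate level with the blade); grows up the slope, along deck x. It stays where it is left and takes 3 to 5 N to slide; its cam strip lifts the feed plate.
- selector_grip (a point): Middle of the selector's black grip, a tab standing square to the deck: 14 mm thick along deck x, 26 mm wide along y; its top is 10 mm above this point and the console 17 mm below it (deck z). Its foot, 30 mm long, and the stops at the slot's ends are 3 mm high. Lies at deck x = 150 mm + joint value, y = 83, z = 17. Axes as the deck's.
- guard: Loose hand guard (about 160 g): white plate 130 (x) by 120 mm (y), 4 thick, underside at z = 6, raised middle 88 by 84 up to z = 17, black bar grip above. Origin: centre underneath; z up. Two ribs below along x, 6 deep, outer faces at y = -48 and 48 mm, go between the rails; seated, the plate rests on the rail tops and the origin is 2 mm off the deck. Same either way round.
- guard_grip (a point): Middle of the guard's black bar grip: 30 mm thick along guard x, 66 mm long along guard y, from guard z = 22 to 50 mm; this point is 37 mm above the guard's origin. Axes as the guard's.
- bowl: Brown bowl, 165 mm across, 70 mm high, a bystander; origin at the centre of its underside.
- mug: Beige mug with handle, 84 by 115 mm, 91 mm high, a bystander; origin at the underside's middle.
- food_box: Clear food box with a dark lid, 149 by 189 mm, 80 mm high, a bystander; origin at the centre of its underside.
Things that resemble listed ones, but are neither listed nor needed, are in the scene too. There is more than one size of the guard; the one meant has the size given above.

How it is judged:
At the end, for the whole second after the job is handed in: Selector within 4 mm of its upper end stop; guard at rest, grip up, flat on the rails (4 mm, 4 degrees), ribs between the rails and square to them (7 mm, 7 degrees), its lower edge within 25 mm of the stop lip so that it covers the blade (value of joint selector above 0.056 m and x of guard in the frame of deck between 0.072 and 0.105 m and y of guard in the frame of deck between -0.007 and 0.007 m and z of guard in the frame of deck between -0.002 and 0.006 m and angle between the z axis of guard and the z axis of deck, either way round below 0.07 rad and angle between the x axis of guard and the x axis of deck, either way round below 0.12 rad and angle between guard's own z axis and vertical below 0.7 rad and linear speed of guard below 0.01 m/s and angular speed of guard below 0.05 rad/s); the robot touches nothing.
It fails at once if the bowl was pushed out of its place (more than 40 mm) (distance of bowl from where it was at the start of the episode above 0.04 m).
It fails at once if the mug was pushed out of its place (more than 40 mm) (distance of mug from where it was at the start of the episode above 0.04 m).
It fails at once if the food box was pushed out of its place (more than 40 mm) (distance of food_box from where it was at the start of the episode above 0.04 m).
It also fails if it takes over 54 s, if anything falls off the work surface, if the arm or the gripper's body presses on something with over 40 N, if the wrist force passes 120 N, or if a joint passes its speed limit or range.

## Robot

A 7-joint arm with a two-finger parallel gripper is mounted at the origin on a cart in front of the work surface, level with it; the furniture and walls round the work are solid. World frame = base frame: x ahead of the robot, y to its left, z up, the work surface at z = 0. Lengths are in m, angles in rad, forces in N, time in s.
With the tool pointing down it reaches from about 0.4 to 0.85 m from the base axis. Payload 10.4 kg.
Tool frame: the origin (TCP) lies midway between the tips of the shut fingers; the grasp point (between the pads) lies 19 mm behind it (manip.tcp_to_grasp is the distance from the TCP to the grasp point, in m); z points along the fingers, y is the line along which they close (so a half turn about z gives the same grasp; the last joint's range is limited). The gripper opens to 85 mm and grips with 20 to 120 N. Pads are 22 mm wide; open, the fingers measure 114 mm over their backs; the gripper's body (76 mm by 85 mm) begins 54 mm behind the grasp point. The pads swing forward as they close: fully open they stand 13 mm farther back than shut.
Start: joints at [-0.023, 0.332, -0.065, 1.46, 0.022, 1.35, -0.088], TCP at [0.625, 0, 0.231] pointing down, gripper open.
Joint ranges: [-2.6, 2.6], [-0.5, 2.12], [-1.47, 1.34], [0.16, 2.42], [-1.27, 4.41], [0.06, 2.06], [-2.6, 2.6]. Speed limits (rad/s): [2.22, 2.22, 2.79, 2.79, 3.14, 3.14, 3.14].

## Interface

Orientations are given as a unit quaternion [x, y, z, w].
In Python, from workcell import manip gives the robot as it stands.
- The arm moves only by the shell command python3 -m jog 'ROWS' [FORCE]. ROWS is a JSON object of lists of equal length, an entry for each row: "offset": the shift along the world's x, y, z in m, a list of three; "yaw": the turn about the world's z in degrees; "jaw": the closure, from 0 (fully open) to 1 (shut). A call has 1 to 20 rows; each row shifts and turns the commanded pose from where the row before left it; what a row does not reach is not made up. A row lasts 1/12 s, in which the tool goes at most 41.7 mm and 7.16 degrees, less where a joint would pass 70% of its speed; a pose out of reach is approached as far as the arm can. A call is refused whole if a number of a shift passes 0.0417 or a number of a turn 7.16, either way. A call with a gripper value outside its range is refused whole. The fingers move at their own pace and stop on an object; FORCE is the grip in N (left out, the last holds). Time passes only in rows, so rows that do not move let the fingers close. It gives the time, the measured TCP pose, the force, the opening and the grip force at its end, in the units of the state.
- manip.get_obs(): the state, without advancing time (a new reading comes with each control period).
- manip.camera(name): name is "scene" or "side" or "wrist"; returns a dict with "frame" (480x640x3 uint8, red, green, blue), "camera_matrix" (3x3 intrinsics, pixels), "eye" and "attitude" of the camera in the world; the wrist camera has in their place "hand_eye" (4x4, takes a point from camera to tool coordinates, whose origin is the TCP and whose axes are the flange's). Camera axes: x right, y up, looking along -z (the intrinsics and any distortion apply to the point x, -y, -z); pixel columns grow to the right and rows downward; lengths in m; the calibration is good to about 2 mm. A picture is of the moment at which its call begins: read the wrist's pose just before it. There is no depth.
- manip.hand_in(): hands the job in; it is judged then, once.
Trained networks look in a picture, given as the dict that the camera call returned (one of the last four; its "shot" number tells which), for a name from the list of things; names that differ only in an ending like _2 or _b are one class to them, and where a whole thing is asked for, a point or a joint stands for the part that bears it (a point fixed in the world has none). Each returns a list of dicts, best first, with "score" (0 to 1); they miss things now and then, are a little off and sometimes report something else, mostly with a low value. They report only what shows in the picture. A call takes as long as a camera call. They do not tell look-alikes from the thing itself.
- manip.masks_of(picture, name): "region" (480x640 bool, what is visible of it).
- manip.tip_of(picture, name): "at" ([x, y, z] in m, in world coordinates, good to about 4 mm: a listed point, or the origin of a listed thing).
The state is a dict: "clock": time; "joint_pos": joint angles; "joint_velocities": joint speeds; "tau": joint torques, N m; "position": TCP position; "ee_rot": TCP orientation; "ft_force": force on the tool from outside, world axes, zero at the start; "torque": the same for the moment, N m; "grip_width": opening from 0.0 (shut) to 1.0 (fully open); "grasp_force": force on a finger pad.
Only numpy, scipy, OpenCV 4.12 (cv2) and the standard library are available. Lean on these libraries where they do the work, as an engineer would, in place of code of your own. Each camera call takes 0.05 s, during which the arm holds its last target. There are 200 camera calls.

## Working session

There is one attempt and no reset: what is moved stays moved. The work goes in short steps, Python scripts to look and compute and a shell command to move; the robot and the scene stay as the last step left them, time stands still between calls to the robot, and variables do not carry over. Pictures are saved under pics/ and viewed, at most 10 in all, crops included, and the job is handed in when it is done.

```bash
mkdir -p pics; ls; cat > h.py <<'E'
import numpy as np, cv2
from workcell import manip
def shot(n,f=None):
    p=manip.camera(n)
    if f: cv2.imwrite('pics/'+f,p['frame'][:,:,::-1])
    return p
E
python3 - <<'E'
from h import *
for c in ['scene','side']:
    p=shot(c,c+'0.png'); print(c,np.round(p['eye'],3),np.round(p['attitude'],3),np.round(p['camera_matrix'],1).tolist(),[k for k in p])
    for n in ['deck','blade_mid','stop_lip','selector_grip','guard','guard_grip','bowl','mug','food_box']:
        print(n,[(round(d['score'],2),np.round(d['at'],3).tolist()) for d in manip.tip_of(p,n)])
o=manip.get_obs();print(o['clock'],o['position'],o['ee_rot'],o['grip_width'])
E
```

```text
pics
scene [-0.341  0.675  0.616] [-0.234  0.482  0.754 -0.381] [[505.2, 0.0, 320.0], [0.0, 505.2, 239.1], [0.0, 0.0, 1.0]] ['frame', 'camera_matrix', 'eye', 'attitude', 'shot']
deck [(0.77, [0.444, 0.042, 0.024]), (0.18, [0.524, 0.05, 0.07])]
blade_mid [(0.69, [0.44, 0.046, 0.029]), (0.56, [0.525, 0.05, 0.068])]
stop_lip [(0.95, [0.454, 0.043, 0.045]), (0.26, [0.499, -0.288, -0.001])]
selector_grip [(0.72, [0.568, 0.137, 0.119])]
guard [(0.92, [0.547, -0.115, 0.002]), (0.84, [0.499, -0.285, -0.0])]
guard_grip [(0.59, [0.546, -0.12, 0.022]), (0.58, [0.501, -0.286, 0.035])]
bowl [(0.61, [0.71, -0.357, 0.001])]
mug [(0.7, [0.427, 0.346, -0.005])]
food_box [(0.76, [0.697, 0.332, -0.002]), (0.47, [0.526, 0.048, 0.071])]
side [ 0.183 -0.918  0.884] [ 0.425 -0.084 -0.192  0.881] [[492.7, 0.0, 323.3], [0.0, 492.7, 238.7], [0.0, 0.0, 1.0]] ['frame', 'camera_matrix', 'eye', 'attitude', 'shot']
deck [(0.65, [0.443, 0.043, 0.027])]
blade_mid [(0.93, [0.525, 0.051, 0.079])]
stop_lip [(0.77, [0.454, 0.043, 0.047])]
selector_grip [(0.65, [0.571, 0.134, 0.122]), (0.16, [0.454, 0.044, 0.048])]
guard [(0.8, [0.497, -0.285, 0.004]), (0.77, [0.547, -0.117, -0.006])]
guard_grip [(0.75, [0.547, -0.115, 0.029]), (0.57, [0.5, -0.288, 0.038]), (0.23, [0.502, -0.281, 0.003])]
bowl [(0.62, [0.713, -0.359, -0.002])]
mug [(0.72, [0.427, 0.337, -0.001])]
food_box [(0.7, [0.707, 0.332, 0.001])]
1.0 [6.25018383e-01 1.38616859e-05 2.31346192e-01] [7.07099549e-01 7.07114012e-01 2.94696943e-05 3.55607317e-05] 1.000793456602654
```

View pics/side0.png

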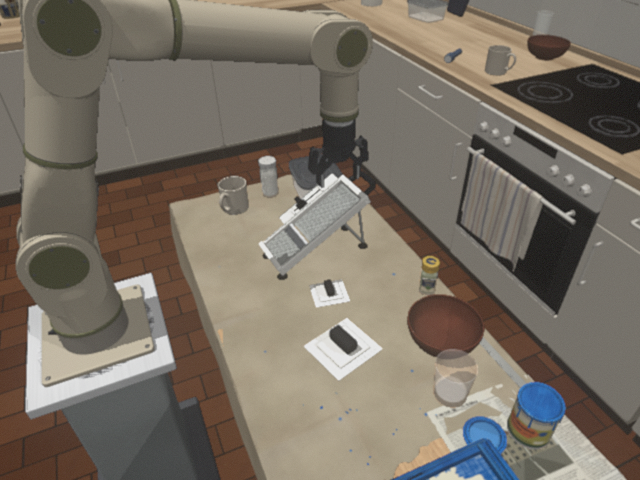

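View pics/scene0.png

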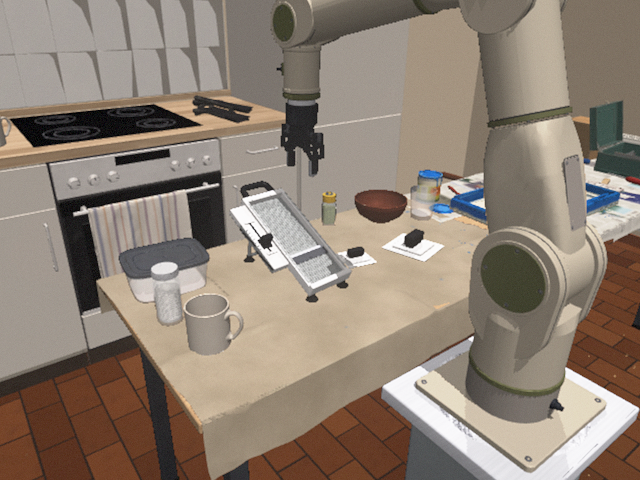

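Two guards show: a small one at side (329,292) / scene (356,254), and a large one at side (343,346) / scene (414,243). I'll measure both sizes by fitting the model outline to the masks, and view an enlarged crop.

```bash
cat >> h.py <<'E'
from scipy.spatial.transform import Rotation as R
from scipy.optimize import minimize
def proj(p,X):
    c=(np.asarray(X)-p['eye'])@R.from_quat(p['attitude']).as_matrix()
    c=c*[1,-1,-1]; u=c@p['camera_matrix'].T; return u[:,:2]/u[:,2:]
def box(x0,x1,y0,y1,z0,z1): return np.array([[a,b,c] for a in(x0,x1) for b in(y0,y1) for c in(z0,z1)])
PARTS=[box(-.065,.065,-.06,.06,.006,.01),box(-.015,.015,-.033,.033,.022,.05)]
def iou(v,ms):
    x,y,a,s=v; M=R.from_euler('z',a).as_matrix(); t=0
    for p,m in ms:
        I=np.zeros((480*2,640*2),np.uint8)
        for P in PARTS:
            q=proj(p,s*P@M.T+[x,y,0]); cv2.fillConvexPoly(I,cv2.convexHull(np.int32(np.round((q+.5)*2*16))),1,shift=4)
        m2=np.repeat(np.repeat(m,2,0),2,1); t+=(I.astype(bool)&m2).sum()/(I.astype(bool)|m2).sum()
    return t/len(ms)
E
python3 - <<'E'
from h import *
P=[shot('scene'),shot('side')]
M=[[d['region'] for d in manip.masks_of(p,'guard')[:3]] for p in P]
for i,(x,y) in enumerate([(.499,-.286),(.547,-.116)]):
    ms=[]
    for p,mm in zip(P,M):
        u=proj(p,[[x,y,.01]])[0]
        c=[m for m in mm if m.any() and np.linalg.norm(np.argwhere(m).mean(0)[::-1]-u)<25]
        if c: ms.append((p,c[0])); print(c[0].sum())
    if not ms: print('none');continue
    best=None
    for a in np.radians(np.arange(0,180,15)):
        for s in (.6,1.):
            r=minimize(lambda v:-iou(v,ms),[x,y,a,s],method='Nelder-Mead',options=dict(initial_simplex=[[x,y,a,s],[x+.01,y,a,s],[x,y+.01,a,s],[x,y,a+.15,s],[x,y,a,s+.1]],maxfev=120))
            if best is None or r.fun<best.fun: best=r
    print(i,best.x.round(3),np.degrees(best.x[2]),best.fun)
f=P[1]['frame'];cv2.imwrite('pics/crop.png',cv2.resize(f[175:385,250:450],None,fx=2.8,fy=2.8,interpolation=2)[:,:,::-1])
w=shot('wrist','w0.png');print(w['hand_eye'].round(3).tolist(),w['camera_matrix'].round(1).tolist())
for n in ['deck','blade_mid','stop_lip','selector_grip']: print(n,[(round(d['score'],2),np.round(d['at'],3).tolist()) for d in manip.tip_of(w,n)])
E
```

```text
1010
2547
0 [ 0.5   -0.284  0.254  0.964] 14.537748824006371 -0.9411383952899082
480
792
1 [ 0.545 -0.114 -0.207  0.627] -11.886412352418256 -0.935281587005725
[[-0.001, 0.958, 0.288, 0.074], [1.0, 0.001, -0.0, -0.001], [-0.0, 0.288, -0.958, -0.143], [0.0, 0.0, 0.0, 1.0]] [[364.4, 0.0, 329.0], [0.0, 364.4, 238.5], [0.0, 0.0, 1.0]]
deck [(0.6, [0.446, 0.043, 0.032])]
blade_mid [(0.85, [0.522, 0.051, 0.072])]
stop_lip [(0.89, [0.455, 0.044, 0.044])]
selector_grip [(0.72, [0.567, 0.137, 0.12])]
```

View pics/crop.png

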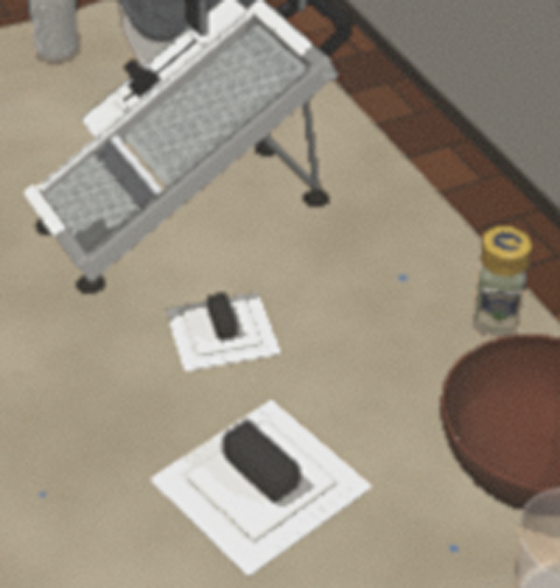

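View pics/w0.png

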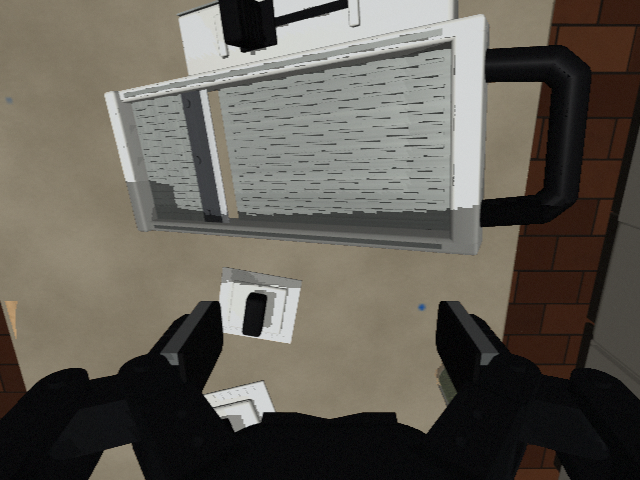

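The large guard at crop (258,470), which is side (343,346), fits at scale 0.96. The small one at crop (222,325) fits only at 0.63, so the large guard is the one meant. The wrist picture shows the deck with lip corners near (105,93) and (138,231), and the selector near (245,25), at the lower part of its slot. Next I refine the deck pose while turning the tool.

```bash
python3 -m jog '{"offset":[[-0.007,0.01,0],[-0.007,0.01,0],[-0.007,0.01,0],[-0.007,0.01,0],[-0.007,0.01,0],[-0.007,0.01,0],[-0.007,0.01,0],[-0.007,0.01,0],[-0.007,0.01,0],[-0.007,0.01,0],[-0.007,0.01,0],[-0.007,0.01,0],[-0.007,0.01,0],[-0.008,0.003,0]],"yaw":[6.8,6.8,6.8,6.8,6.8,6.8,6.8,6.8,6.8,6.8,6.8,6.8,6.8,6.6],"jaw":[1,1,1,1,1,1,1,1,1,1,1,1,1,1]}'
cat >> h.py <<'E'
def wpose(p,o):   # give wrist picture eye & attitude
    T=np.eye(4);T[:3,:3]=R.from_quat(o['ee_rot']).as_matrix();T[:3,3]=o['position'];T=T@p['hand_eye']
    p['eye']=T[:3,3];p['attitude']=R.from_matrix(T[:3,:3]).as_quat();return p
def deckM(a): return R.from_euler('z',a).as_matrix()@R.from_euler('y',-np.radians(28)).as_matrix()
E
python3 - <<'E'
from h import *
from scipy.optimize import least_squares
o=dict(position=[.62502,0,.23135],ee_rot=[.7071,.7071,0,0])
p=wpose(dict(hand_eye=manip.camera('wrist')['hand_eye'],camera_matrix=np.array([[364.4,0,329],[0,364.4,238.5],[0,0,1]])),o)
D=np.array([[0,62,14],[0,-62,14],[106,-52,0],[106,52,0]])/1e3
U=np.array([[105,93],[137,231],[222,221],[202,90]])
for t,ix in (('all',[0,1,2,3]),('lip',[0,1]),):
    r=least_squares(lambda v:(proj(p,D[ix]@deckM(v[2]).T+[v[0],v[1],.03])-U[ix]).ravel(),[.444,.043,.09])
    print(t,r.x[:2].round(4),np.degrees(r.x[2]),r.fun.round(1))
pts={'deck':([.444,.0427,.028],[0,0,0]),'bl':([.5237,.0507,.073],[.092,0,0]),'lip':([.4543,.0437,.0453],[.014,0,.008])}
r=least_squares(lambda v:np.ravel([deckM(v[2])@d+[v[0],v[1],.03]-np.array(w) for w,d in pts.values()]),[.444,.043,.09]);print(r.x[:2],np.degrees(r.x[2]))
o=manip.get_obs();w=wpose(manip.camera('wrist'),o);cv2.imwrite('pics/w1.png',w['frame'][:,:,::-1])
for n in ['deck','blade_mid','stop_lip','selector_grip']: print(n,[(round(d['score'],2),np.round(d['at'],4).tolist()) for d in manip.tip_of(w,n)])
print(o['clock'],o['position'].round(4),R.from_quat(o['ee_rot']).as_matrix().round(3).tolist(),o['grip_width'])
E
```

```text
clock: 2.62
position: [0.5255, 0.1348, 0.2314]
ee_rot: [-0.047, 0.999, 0.0, 0.0]
ft_force: [-0.4, -0.7, 0.3]
grip_width: 0.004
grasp_force: 0.0
all [0.4426 0.0437] 4.655408369132379 [-5.1 -1.4 -2.7  0.9  4.8  2.1  2.3 -0.7]
lip [0.446  0.0433] 3.8910040276774653 [-0.1 -1.1  0.1  1.3]
[0.44420472 0.04270369] 5.74254014975822
deck [(0.61, [0.4453, 0.0418, 0.0282])]
blade_mid [(0.88, [0.5268, 0.0493, 0.0735])]
stop_lip [(0.93, [0.4509, 0.0424, 0.0436])]
selector_grip [(0.98, [0.568, 0.1387, 0.1182])]
2.6667 [0.5244 0.135  0.2316] [[-0.995, -0.104, -0.0], [-0.104, 0.995, 0.001], [0.0, 0.001, -1.0]] 0.00025309059567122207
```

View pics/w1.png

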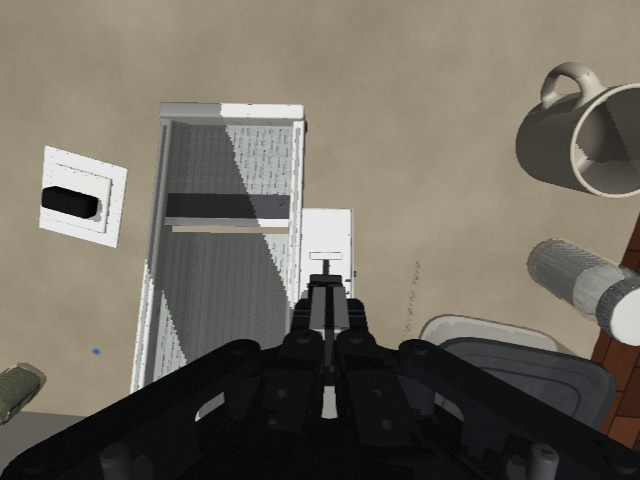

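The selector is hidden behind the shut fingers, and the slot end is at (325,256). The deck is nearly square to the tool, at about 5.5°. The tool stands below the tab, so I descend and push up the slope.

```bash
python3 -m jog '{"offset":[[0,0,-0.03],[0,0,-0.03],[0,0,-0.03],[0,0,-0.0275],[0,0,0],[0.008,0.0008,0],[0.008,0.0008,0],[0,0,0]],"yaw":[0,0,0,0,0,0,0,0],"jaw":[1,1,1,1,1,1,1,1]}'
```

```text
clock: 3.58
position: [0.5451, 0.1349, 0.1161]
ee_rot: [-0.043, 0.999, 0.0, 0.002]
ft_force: [-0.1, 0.7, 0.2]
grip_width: 0.003
grasp_force: 0.0
```

```bash
python3 -m jog '{"offset":[[0.0045,0.0005,0.0024],[0.0045,0.0005,0.0024],[0.0045,0.0005,0.0024],[0.0045,0.0005,0.0024],[0.0045,0.0005,0.0024],[0.0045,0.0005,0.0024],[0.0045,0.0005,0.0024],[0.0045,0.0005,0.0024],[0.0045,0.0005,0.0024],[0,0,0]],"yaw":[0,0,0,0,0,0,0,0,0,0],"jaw":[1,1,1,1,1,1,1,1,1,1]}'
```

```text
clock: 4.42
position: [0.5834, 0.1387, 0.1364]
ee_rot: [-0.043, 0.999, -0.0, 0.0]
ft_force: [-2.9, -1.7, 1.9]
grip_width: 0.0
grasp_force: 1.4
```

Contact is made, with a push of about 3–4 N. I continue in small steps until the force rises at the stop.

```bash
python3 -m jog '{"offset":[[0.003,0.0003,0.0016],[0.003,0.0003,0.0016],[0.003,0.0003,0.0016],[0,0,0]],"yaw":[0,0,0,0],"jaw":[1,1,1,1]}'; python3 -m jog '{"offset":[[0.003,0.0003,0.0016],[0.003,0.0003,0.0016],[0,0,0]],"yaw":[0,0,0],"jaw":[1,1,1]}'
```

```text
clock: 4.75
position: [0.5919, 0.1396, 0.1407]
ee_rot: [-0.043, 0.999, -0.0, 0.0]
ft_force: [-2.7, -2.1, 2.4]
grip_width: 0.005
grasp_force: 1.9
clock: 5.0
position: [0.5929, 0.1397, 0.1412]
ee_rot: [-0.044, 0.999, -0.001, -0.006]
ft_force: [-22.1, -4.3, 2.9]
grip_width: 0.002
grasp_force: 10.9
```

The force jumped to 22 N, so the selector is at its end stop. I back off, rise, and go over to the guard.

```bash
python3 -m jog '{"offset":[[-0.008,-0.0008,-0.003],[-0.006,0,0.01],[0,0,0.035],[0,0,0.035],[0,0,0.035],[-0.007,-0.035,0.01],[-0.007,-0.035,0],[-0.007,-0.035,0],[-0.007,-0.035,0],[-0.007,-0.035,0],[-0.007,-0.035,0],[-0.007,-0.035,0],[-0.007,-0.035,0],[-0.007,-0.035,0],[-0.006,-0.035,0],[-0.006,-0.035,0],[-0.006,-0.035,0],[0,0,0],[0,0,0],[0,0,0]],"yaw":[0,0,0,0,0,1,1,1,1,1,1,1,1,1,0.5,0,0,0,0,0],"jaw":[1,1,1,1,1,0.5,0,0,0,0,0,0,0,0,0,0,0,0,0,0]}' 20
python3 - <<'E'
from h import *
o=manip.get_obs();w=wpose(manip.camera('wrist'),o);cv2.imwrite('pics/w2.png',w['frame'][:,:,::-1])
print(o['clock'],o['position'].round(4),R.from_quat(o['ee_rot']).as_euler('zyx',degrees=True).round(2))
g=manip.masks_of(w,'guard')
for n in ['guard','guard_grip']: print(n,[(round(d['score'],2),np.round(d['at'],4).tolist()) for d in manip.tip_of(w,n)])
g=[d['region'] for d in g if d['region'].sum()>8000]
for m in g[:1]:
    best=min((minimize(lambda v:-iou([*v,1.],[(w,m)]),[.5,-.285,a],method='Nelder-Mead',options=dict(initial_simplex=[[.5,-.285,a],[.51,-.285,a],[.5,-.275,a],[.5,-.285,a+.15]],maxfev=120)) for a in np.radians(np.arange(-90,90,15))),key=lambda r:r.fun)
    print(best.x,np.degrees(best.x[2]),best.fun)
s=shot('scene')
for n in ['selector_grip','bowl','mug','food_box']: print(n,[(round(d['score'],2),np.round(d['at'],4).tolist()) for d in manip.tip_of(s,n)[:1]])
E
```

```text
clock: 6.67
position: [0.5032, -0.2794, 0.2664]
ee_rot: [-0.127, 0.992, -0.0, 0.001]
ft_force: [-0.1, 0.9, -0.1]
grip_width: 0.998
grasp_force: 0.0
6.6667 [ 0.5032 -0.2794  0.2664] [ 1.6546e+02  1.0000e-01 -1.7999e+02]
guard [(0.79, [0.4983, -0.2891, -0.0056]), (0.78, [0.5484, -0.122, -0.006])]
guard_grip [(0.92, [0.5014, -0.2899, 0.0345]), (0.7, [0.5406, -0.1189, 0.0274]), (0.44, [0.4476, 0.0442, 0.0288])]
[ 0.49905958 -0.28784228  0.26673593] 15.282842820888566 -0.9843380957912262
selector_grip [(0.96, [0.6134, 0.1408, 0.1443])]
bowl [(0.75, [0.708, -0.36, -0.0044])]
mug [(0.72, [0.4278, 0.3462, 0.0011])]
food_box [(0.85, [0.7001, 0.333, -0.0014])]
```

View pics/w2.png

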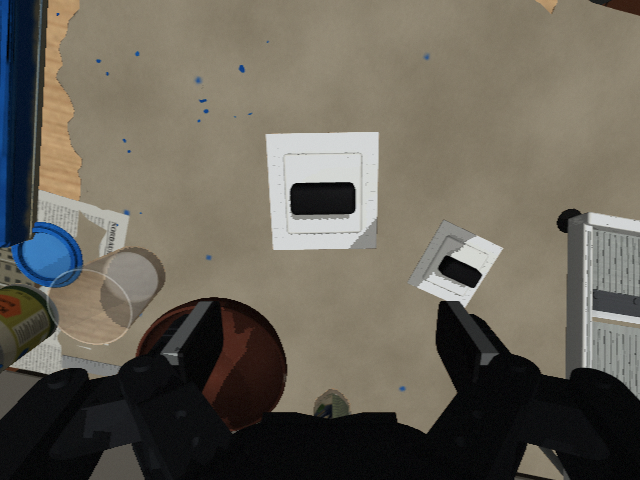

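The guard sits at (320,190), square to the image, and the outline fit is 0.98: (0.499, -0.287), yaw 15.3°. Detection puts the selector at world (0.613, 0.141, 0.144), which matches its upper end. Now I grasp the bar by its 66 mm ends.

```bash
python3 -m jog '{"offset":[[-0.004,-0.0075,0],[0,0,-0.04],[0,0,-0.04],[0,0,-0.04],[0,0,-0.04],[0,0,-0.04],[0,0,-0.03],[0,0,-0.022],[0,0,0],[0,0,0]],"yaw":[0.8,0,0,0,0,0,0,0,0,0],"jaw":[0,0,0,0,0,0,0,0,0,0]}' 20; python3 -m jog '{"offset":[[0,0,0],[0,0,0],[0,0,0],[0,0,0],[0,0,0],[0,0,0],[0,0,0]],"yaw":[0,0,0,0,0,0,0],"jaw":[1,1,1,1,1,1,1]}' 20
```

```text
clock: 7.95
position: [0.4981, -0.2873, 0.013]
ee_rot: [-0.133, 0.991, 0.001, -0.001]
ft_force: [-0.4, 0.3, 0.4]
grip_width: 0.997
grasp_force: 0.0
clock: 8.53
position: [0.4999, -0.2883, 0.0157]
ee_rot: [-0.133, 0.991, -0.001, 0.001]
ft_force: [-1.3, 0.5, 8.2]
grip_width: 0.773
grasp_force: 24.2
```

```bash
python3 -m jog '{"offset":[[0,0,0.015],[0,0,0.03],[0,0,0.035],[0,0,0.035],[0,0,0.035],[0,0,0.025],[0,0.028,0],[0,0.028,0],[0,0.028,0],[0,0.028,0],[0,0.028,0],[0,0.028,0],[0,0.028,0],[0,0.028,0],[0,0.028,0],[0,0.028,0],[0,0.028,0],[0.001,0.028,0],[0,0,0],[0,0,0]],"yaw":[0,0,0,0,0,0,-1,-1,-1,-1,-1,-1,-1,-1,-1,-1,0,0,0,0],"jaw":[1,1,1,1,1,1,1,1,1,1,1,1,1,1,1,1,1,1,1,1]}' 20
python3 - <<'E'
from h import *
o=manip.get_obs();w=wpose(manip.camera('wrist'),o);cv2.imwrite('pics/w3.png',w['frame'][:,:,::-1])
print(o['clock'],o['position'].round(4),o['grip_width'],R.from_quat(o['ee_rot']).as_matrix().round(3).tolist())
for n in ['deck','blade_mid','stop_lip','selector_grip','guard_grip','guard']: print(n,[(round(d['score'],2),np.round(d['at'],4).tolist()) for d in manip.tip_of(w,n)[:2]])
E
```

```text
clock: 10.2
position: [0.4995, 0.0499, 0.1892]
ee_rot: [-0.048, 0.999, 0.0, 0.001]
ft_force: [0.4, -1.7, -2.5]
grip_width: 0.768
grasp_force: 23.7
10.2 [0.4995 0.0499 0.1892] 0.7678918409708236 [[-0.995, -0.096, 0.001], [-0.096, 0.995, 0.0], [-0.001, 0.0, -1.0]]
deck [(0.68, [0.4442, 0.0433, 0.0326])]
blade_mid []
stop_lip [(0.56, [0.4528, 0.0425, 0.0429])]
selector_grip []
guard_grip [(0.84, [0.4995, 0.0497, 0.2084]), (0.57, [0.5418, -0.1199, 0.0253])]
guard [(0.74, [0.5486, -0.1215, -0.0041]), (0.64, [0.4996, 0.0459, 0.1684])]
```

View pics/w3.png

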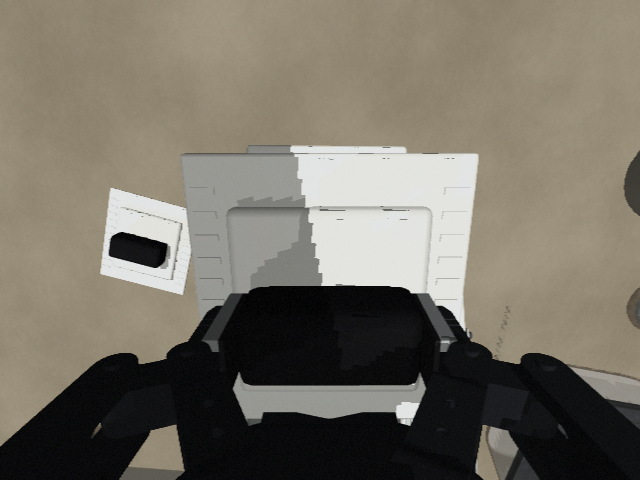

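The guard is held level, and the lip edge at (247..406,147) is about 2 mm to the right of the tool line. I correct y by -2.5 mm, x by +6 mm and yaw by -0.5°, then lower with force checks.

```bash
python3 -m jog '{"offset":[[0.006,-0.0025,0],[0,0,-0.02],[0,0,-0.02],[0,0,-0.015],[0,0,0],[0,0,-0.005],[0,0,-0.005],[0,0,0]],"yaw":[-0.5,0,0,0,0,0,0,0],"jaw":[1,1,1,1,1,1,1,1]}' 20; python3 -m jog '{"offset":[[0,0,-0.004],[0,0,-0.004],[0,0,-0.004],[0,0,0]],"yaw":[0,0,0,0],"jaw":[1,1,1,1]}' 20
```

```text
clock: 11.22
position: [0.5057, 0.0457, 0.1233]
ee_rot: [-0.042, 0.999, 0.0, 0.0]
ft_force: [-0.3, 0.4, -2.0]
grip_width: 0.766
grasp_force: 23.7
clock: 11.55
position: [0.5047, 0.0459, 0.111]
ee_rot: [-0.042, 0.999, -0.0, -0.001]
ft_force: [-6.0, 0.2, 2.6]
grip_width: 0.771
grasp_force: 24.7
```

```bash
python3 -m jog '{"offset":[[0,0.0015,-0.004],[0,0,-0.004],[0,0,-0.004],[0,0,0]],"yaw":[0,0,0,0],"jaw":[1,1,1,1]}' 20; python3 -m jog '{"offset":[[0,0,-0.004],[0,0,-0.004],[0,0,0],[0,0,0]],"yaw":[0,0,0,0],"jaw":[1,1,1,1]}' 20
python3 - <<'E'
from h import *
s=shot('side');f=s['frame'];cv2.imwrite('pics/c4.png',cv2.resize(f[170:300,240:390],None,fx=4,fy=4,interpolation=2)[:,:,::-1])
E
```

```text
clock: 11.88
position: [0.5032, 0.0459, 0.0983]
ee_rot: [-0.041, 0.999, -0.001, -0.003]
ft_force: [-8.6, -3.7, 2.8]
grip_width: 0.769
grasp_force: 26.2
clock: 12.22
position: [0.5043, 0.0467, 0.0909]
ee_rot: [-0.042, 0.999, -0.0, -0.001]
ft_force: [-3.7, -1.3, -0.3]
grip_width: 0.77
grasp_force: 26.1
```

View pics/c4.png

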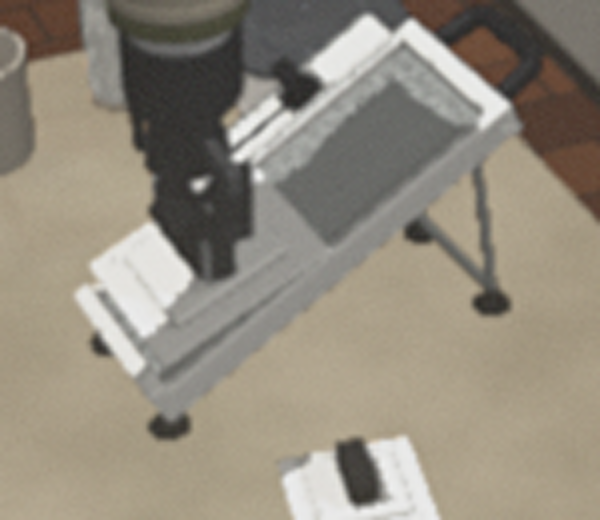

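The guard has pivoted most of the way. Its upper edge is on the rails near (330,245), and its lower edge is still slightly raised, just upslope of the lip near (150,360). I continue down.

```bash
python3 -m jog '{"offset":[[0,0,-0.003],[0,0,-0.003],[0,0,0]],"yaw":[0,0,0],"jaw":[1,1,1]}' 20; python3 -m jog '{"offset":[[0,0,-0.002],[0,0,-0.002],[0,0,0],[0,0,0]],"yaw":[0,0,0,0],"jaw":[1,1,1,1]}' 20
```

```text
clock: 12.52
position: [0.505, 0.047, 0.0851]
ee_rot: [-0.042, 0.999, -0.0, -0.001]
ft_force: [-6.0, -1.2, 2.0]
grip_width: 0.771
grasp_force: 26.5
clock: 12.85
position: [0.5051, 0.047, 0.0824]
ee_rot: [-0.042, 0.999, -0.0, -0.0]
ft_force: [-10.9, -3.3, 15.0]
grip_width: 0.772
grasp_force: 28.0
```

Seated firmly at 15 N. I open, rise straight up and check.

```bash
python3 -m jog '{"offset":[[0,0,0.001],[0,0,0],[0,0,0],[0,0,0],[0,0,0],[0,0,0.01],[0,0,0.02],[0,0,0.03],[0,0,0.035],[0,0,0.035],[-0.02,0,0.035],[-0.03,0,0.01],[-0.03,0,0],[0,0,0],[0,0,0]],"yaw":[0,0,0,0,0,0,0,0,0,0,0,0,0,0,0],"jaw":[0,0,0,0,0,0,0,0,0,0,0,0,0,0,0]}' 20
python3 - <<'E'
from h import *
o=manip.get_obs();w=wpose(manip.camera('wrist'),o);cv2.imwrite('pics/w5.png',w['frame'][:,:,::-1])
s=shot('side');sc=shot('scene')
a=np.radians(5);M=deckM(a);O=np.array([.4447,.0425,.03])
for p in (w,s,sc):
    for n in ['guard','guard_grip','selector_grip']:
        print(n,[(round(d['score'],2),((np.array(d['at'])-O)@M*1e3).round(0).tolist()) for d in manip.tip_of(p,n)[:2]])
for n in ['bowl','mug','food_box']: print(n,[np.round(d['at'],3) for d in manip.tip_of(sc,n)[:1]])
f=s['frame'];cv2.imwrite('pics/c5.png',np.hstack([cv2.resize(f[170:300,240:390],(400,347),interpolation=2),cv2.resize(sc['frame'][170:310,220:381],(400,347),interpolation=2)])[:,:,::-1])
E
```

```text
clock: 14.1
position: [0.4249, 0.0473, 0.2587]
ee_rot: [-0.042, 0.999, -0.0, 0.001]
ft_force: [-0.5, 0.4, -0.2]
grip_width: 0.998
grasp_force: 0.0
guard [(0.68, [62.0, -170.0, -72.0]), (0.6, [84.0, -3.0, -2.0])]
guard_grip [(0.97, [86.0, -0.0, 38.0]), (0.58, [71.0, -168.0, -43.0])]
selector_grip [(0.58, [2.0, 0.0, 1.0])]
guard [(0.91, [62.0, -170.0, -74.0]), (0.84, [87.0, 4.0, 4.0])]
guard_grip [(0.78, [74.0, -168.0, -41.0]), (0.68, [87.0, 2.0, 39.0])]
selector_grip [(0.7, [211.0, 84.0, 22.0])]
guard [(0.9, [84.0, 1.0, 1.0]), (0.58, [63.0, -169.0, -67.0])]
guard_grip [(0.93, [91.0, -1.0, 37.0]), (0.87, [79.0, -168.0, -46.0])]
selector_grip [(0.96, [209.0, 84.0, 19.0])]
bowl [array([ 0.71 , -0.357, -0.   ])]
mug [array([ 0.426,  0.346, -0.001])]
food_box [array([ 0.7  ,  0.334, -0.002])]
```

View pics/c5.png

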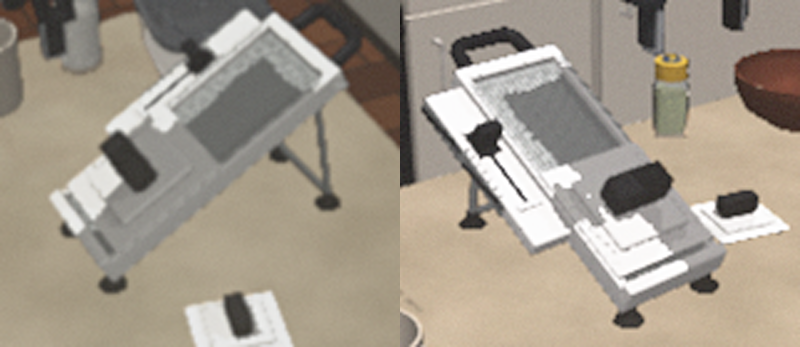

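View pics/w5.png

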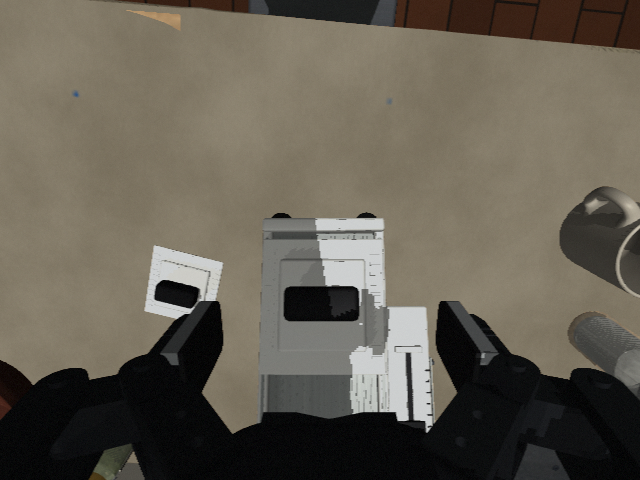

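The guard lies flat between the rails in both views, near deck (87, 0, 2) mm and square in the wrist picture. The selector is at 210 mm, its upper end, and the bystanders have not moved.

```bash
python3 -c "from workcell import manip; print(manip.hand_in())"
```

```text
the job is handed in; nothing more can be done
None
```

The job is handed in, verdict not shown: the cameras put the selector at its upper stop and the guard flat on the rails over the blade, both released, with the bowl, mug and food box where they stood.

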